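# Tip out the tall tube tote over the edge stop

## Robot

A 6-joint arm with a two-finger parallel gripper is mounted at the origin on the work surface. World frame = base frame: x ahead of the robot, y to its left, z up, the work surface at z = 0. Lengths are in m, angles in rad, forces in N, time in s.
With the tool pointing down it reaches from about 0.35 to 0.8 m from the base axis. Payload 7.3 kg.
Tool frame: the origin (TCP) lies on the front face of the gripper's body, between the roots of the fingers; the fingertips stand 73 mm ahead of it and the grasp point (between the pads) lies 54 mm ahead of it; z points along the fingers, x is the direction in which the jaws open and shut, and the axes are right-handed (so a half turn about z gives the same grasp; the last joint's range is limited). The gripper opens to 85 mm and grips with 20 to 120 N. Pads are 22 mm wide; open, the fingers measure 114 mm over their backs; the gripper's body (76 mm by 85 mm) begins 54 mm behind the grasp point. The pads swing forward as they close: fully open they stand 13 mm farther back than shut.
Start: joints at [1.193, 0.342, 1.524, -0, 1.275, -0.146], TCP at [0.121, 0.511, 0.304] pointing down, gripper open.
Joint ranges: [-2.53, 2.53], [-0.77, 2.02], [0.04, 2.7], [-1, 4.14], [0.28, 2.66], [-3.11, 3.11]. Speed limits (rad/s): [2.57, 2.57, 3.14, 3.14, 3.14, 3.14].

## Interface

Orientations are given as a unit quaternion [w, x, y, z].
In Python, from workcell import r, get_image, calibration gives the robot as it stands.
- The arm moves only by the shell command python3 -m crank 'ROWS' [FORCE]. ROWS is JSON, one flat list of numbers, 7 for each row, row after row: the shift along the world's x, y, z in mm, then the turn, a rotation vector about the world's x, y, z in rad, then the finger opening in mm, from 0 to 85.4. A call has 1 to 8 rows; each row shifts and turns the pose as measured when the row begins; what a row does not reach is not made up. A row lasts 1/10 s, in which the tool goes at most 50 mm and 8.59 degrees, less where a joint would pass 70% of its speed; a pose out of reach is approached as far as the arm can. A call is refused whole if a number of a shift passes 50 or a number of a turn 0.15, either way. A call with a gripper value outside its range is refused whole. The fingers move at their own pace and stop on an object; FORCE is the grip in N (left out, the last holds). Time passes only in rows, so rows that do not move let the fingers close. It gives the time, the measured TCP pose, the force and the opening at its end, in the units of the state.
- r.get_state(): the state, without advancing time (a new reading comes with each control period).
- get_image(name): name is "scene" or "top"; returns (picture, depth): 384x512x3 uint8, red, green, blue; 384x512 float32, m along the optical axis (not along the pixel's ray), 0 where there is no reading.
- calibration(name): a dict with "fov_y" (degrees; the focal length in pixels is half the picture's height over the tangent of half this angle, whatever the lens; pixels are square), "cx", "cy" (the principal point, pixels), "rvec" (rotation vector, rad) and "tvec" (3), from world to camera coordinates, as OpenCV has them. Camera axes: x right, y down, z forward; pixel columns grow to the right and rows downward; lengths in m; the calibration is good to about 2 mm. A picture is of the moment at which its call begins. calibration takes no time and is no camera call.
- r.close_job(): hands the job in, once; it reports no verdict.
The state is a dict: "t": time; "joint_positions": joint angles; "qvel": joint speeds; "effort": joint torques, N m; "ee_pos": TCP position; "ee_rot": TCP orientation; "contact_force": force on the tool from outside, world axes, zero at the start; "torque": the same for the moment, N m; "gripper_width": opening from 0.0 (shut) to 1.0 (fully open).
Only numpy, scipy, OpenCV 4.12 (cv2) and the standard library are available. Lean on these libraries where they do the work, as an engineer would, in place of code of your own. Each camera call takes 0.05 s, during which the arm holds its last target. There are 200 camera calls.

## Task

Two white totes stand side by side on the raised tipping shelf of the sample bench. Tip the tall one over the steel stop bar at the shelf's edge, without lifting it away, so that it ends up lying on its side across the bar with its mouth down in the steel tray and both of its tubes have rolled out into the tray. Leave the low tote standing where it is.

Things in the scene. Friction and masses are not known exactly. Their poses are not given: they have to be found in the camera images.
- tote_mid (a point): Tall white open tote, 80 (x) x 92 (y) x 150 mm tall, walls 4 mm, 0.2-0.4 kg, loose. Point: its centre, 75 mm above its underside; z out of its mouth, +x level towards bar and tray. Upright on a fixed shelf, open at the back, +x face 3-11 mm short of the bar. Pushed +x high on its back wall it tips about the bar's top edge, the pushed wall rising as it goes; past 40 deg it falls by itself.
- lowtote_mid (a point): Low white open tote, 80 x 92 x 80 mm tall, loose, with tubes of its own; stays where it is. Point: its centre, 40 mm above its underside; axes as the tall tote's. On the same shelf at the same bar, its centre 140-160 mm from the tall tote's, to one side or the other (y). The fixed steel stop bar, 12 mm thick, runs along the tray edge of the shelf past both totes; shelf 60 mm, bar top 75 mm above the bench.
- tube_a_mid (a point): One of the two tubes in the tall tote: clear, 13 mm in diameter, 75 mm long over its red 16 mm cap, 15 g. Point: half-way along its axis; y runs along it to the cap. It starts lying loose on the tote's floor and rolls out as the tote goes over.
- tube_b_mid (a point): The other, equal tube in the tall tote; same point and axes. Both belong in the fixed steel tray directly beyond the bar: floor 6 mm above the bench (54 mm below the shelf), reaching 235 mm on from the bar, 330 mm wide, its walls 45 mm high. One more such tube already lies in the tray.
Not all that is in view belongs to the job. Leave any green look-alike of the part that bears tube_a_mid alone.

How it is judged:
At the end, for the whole second after the job is handed in: Tall tote on its side across the bar, mouth down in the tray (tilt 95 to 143 deg; centre 45 to 120 mm high, 80 to 230 mm beyond the low tote's centre); the middles of both its tubes past its mouth, in the tray, under 50 mm high; low tote upright (10 deg), within 20 mm of its start (angle between tote_mid's own z axis and vertical between 1.66 and 2.5 rad and x of tote_mid in the frame of lowtote_mid between 0.08 and 0.23 m and height (world z) of tote_mid between 0.045 and 0.12 m and z of each of tube_a_mid, tube_b_mid in the frame of tote_mid above 0.075 m and x of tube_a_mid in the frame of lowtote_mid between 0.055 and 0.33 m and height (world z) of tube_a_mid between 0.008 and 0.05 m and x of tube_b_mid in the frame of lowtote_mid between 0.055 and 0.33 m and height (world z) of tube_b_mid between 0.008 and 0.05 m and angle between lowtote_mid's own z axis and vertical below 0.17 rad and distance of lowtote_mid from where it was at the start of the episode below 0.02 m); the robot touches nothing.
It fails at once if the tall tote is lifted away (its centre higher than 210 mm above the bench; tipping raises it to about 155 mm) (height (world z) of tote_mid above 0.21 m).
It fails at once if the low tote is pushed more than 20 mm or tilted more than 10 degrees (distance of lowtote_mid from where it was at the start of the episode above 0.02 m or angle between lowtote_mid's own z axis and vertical above 0.175 rad).
It also fails if it takes over 32 s, if anything falls off the work surface, if the arm or the gripper's body presses on something with over 40 N, if the wrist force passes 120 N, or if a joint passes its speed limit or range.

## Working session

There is one attempt and no reset: what is moved stays moved. The work goes in short steps, Python scripts to look and compute and a shell command to move; the robot and the scene stay as the last step left them, time stands still between calls to the robot, and variables do not carry over. Pictures are saved under pics/ and viewed, about 8 in all and at most 12, crops included, and the job is handed in when it is done.

```bash
mkdir -p pics; cat > h.py <<'E'
import numpy as np,cv2
from workcell import r,get_image,calibration
def cloud(n):
    p,d=get_image(n);c=calibration(n);h,w=d.shape
    f=h/2/np.tan(np.radians(c["fov_y"])/2)
    v,u=np.mgrid[:h,:w]
    P=np.stack([(u-c["cx"])/f*d,(v-c["cy"])/f*d,d],-1)
    R=cv2.Rodrigues(np.array(c["rvec"],float))[0]
    W=(P-np.array(c["tvec"]).ravel())@R
    W[d==0]=np.nan
    return p,d,W
E
python3 - <<'E'
from h import *
for n in("scene","top"):
    p,d,W=cloud(n);np.savez("c_"+n,p=p,W=W)
    cv2.imwrite(f"pics/{n}0.png",p[...,::-1])
    c=calibration(n);print(n,c)
    print(np.nanmin(W.reshape(-1,3),0),np.nanmax(W.reshape(-1,3),0))
print(r.get_state())
E
```

```text
scene {'fov_y': 49.548926382695186, 'cx': 256.997045749845, 'cy': 191.5773855712407, 'rvec': array([ 2.04392511,  0.81048182, -0.42533176]), 'tvec': array([-0.59295919, -0.08180321,  0.98370752])}
[-1.6909548  -0.22546312 -0.76074697] [1.096297   2.15733065 0.3032506 ]
top {'fov_y': 43.772155607977574, 'cx': 248.2838694092546, 'cy': 186.93345312235542, 'rvec': array([ 2.13268393, -2.16693251,  0.07765127]), 'tvec': array([0.20117389, 0.64550673, 0.8801185 ])}
[ 0.27188789 -0.75548946 -0.76546055] [1.47139685 1.15766402 0.21337551]
{'t': 0.1, 'joint_positions': array([ 1.19300873e+00,  3.42655630e-01,  1.52490046e+00, -7.61290735e-06,
        1.27541025e+00, -1.45963838e-01]), 'qvel': array([-5.20017375e-05,  4.35104670e-04, -4.04355633e-03, -5.33866050e-04,
        2.30539187e-03, -1.03349383e-03]), 'effort': array([ 2.35406711e-03, -4.34437752e+01, -2.46493918e+01, -2.46725713e-04,
        4.56757145e-03, -4.39012683e-05]), 'ee_pos': array([0.12048782, 0.51072788, 0.30330139]), 'ee_rot': array([ 3.46530145e-04,  7.84139698e-01,  6.20583968e-01, -5.93031002e-04]), 'contact_force': array([ 0.6504942 , -1.17428474, -0.51023415]), 'torque': array([0.01966879, 0.03507879, 0.02262128]), 'gripper_width': 1.0017781965880967}
```

View pics/scene0.png

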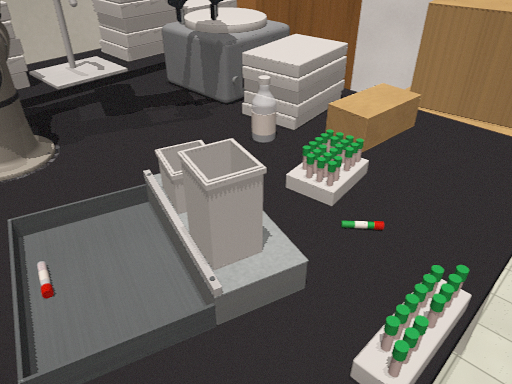

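View pics/top0.png

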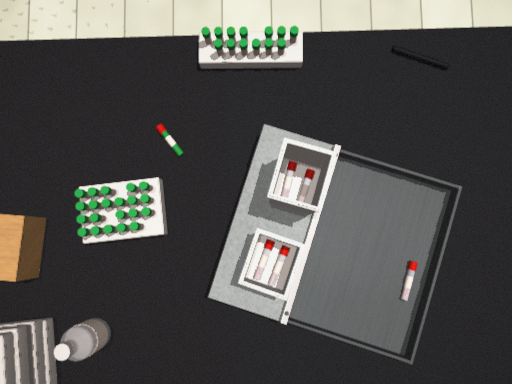

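The scene shows the tall tote (about 222,200) beside the low one (about 185,175), with the tray at lower left. From the top, the totes are at about (304,175) and (273,265), and the bar runs from (335,150) to (287,318).

```bash
python3 - <<'E'
import numpy as np,cv2
z=np.load("c_top.npz");p,W=z["p"],z["W"]
for u,v in [(304,175),(273,265),(335,150),(287,318),(255,180),(370,240),(459,186)]: print((u,v),W[v,u].round(3))
Z=W[...,2]
def rep(m,n):
    m=m.astype(np.uint8);k,l,s,c=cv2.connectedComponentsWithStats(m)
    for i in range(1,k):
        if s[i,4]>60:
            q=W[l==i][:,:2].astype(np.float32)
            print(n,s[i],cv2.minAreaRect(q),"z",np.median(Z[l==i]).round(4))
rep((Z>0.2)&(Z<.23),"tall rim");rep((Z>0.133)&(Z<.147),"low rim")
rep((Z>.07)&(Z<.08),"bar");rep((Z>.055)&(Z<.065)&(W[...,0]>0),"shelf")
E
```

```text
(304, 175) [0.667 0.086 0.062]
(273, 265) [0.501 0.147 0.062]
(335, 150) [0.711 0.028 0.074]
(287, 318) [0.408 0.124 0.075]
(255, 180) [0.659 0.177 0.059]
(370, 240) [ 0.544 -0.044  0.004]
(459, 186) [ 0.642 -0.204  0.048]
tall rim [ 267  137   70   75 1063] ((0.6496465802192688, 0.10094591975212097), (0.08598997443914413, 0.09856332093477249), 72.92825317382812) z 0.2088
low rim [238 228  68  72 885] ((0.5085880160331726, 0.1502722203731537), (0.08618993312120438, 0.09808623045682907), 70.08979034423828) z 0.1388
low rim [  0 327  23  57 461] ((0.3631851375102997, 0.5808942914009094), (0.09721309691667557, 0.029249612241983414), 20.140718460083008) z 0.1387
bar [323 144  18  61 128] ((0.6661688685417175, 0.039092712104320526), (0.011736962012946606, 0.11477337032556534), 73.70807647705078) z 0.0748
bar [281 158  19  40 259] ((0.6604732871055603, 0.1129467710852623), (0.019282668828964233, 0.0718289241194725), 75.5887451171875) z 0.0766
bar [297 168  18  34 231] ((0.6466591358184814, 0.0843750610947609), (0.015793154016137123, 0.06275156140327454), 69.8043212890625) z 0.0767
bar [280
[... 1152 characters left out ...]
46 716] ((0.6566851735115051, 0.0986061841249466), (0.07213690131902695, 0.07108960300683975), 73.05680847167969) z 0.0634
shelf [ 23 216  11  64 171] ((0.5394532680511475, 0.6061846613883972), (0.0035843015648424625, 0.11846120655536652), 84.3548583984375) z 0.0605
shelf [245 233  52  57 892] ((0.5086769461631775, 0.1503067910671234), (0.07206875085830688, 0.08417139202356339), 69.94759368896484) z 0.0633
shelf [ 30 320  13  64 176] ((0.35015004873275757, 0.5801709294319153), (0.11610694229602814, 0.013223550282418728), 11.530617713928223) z 0.0603
shelf [ 81 322  21  28  66] ((0.3833954334259033, 0.47825419902801514), (0.05777839571237564, 0.021479088813066483), 35.24910354614258) z 0.0598
```

Tote and bar sizes agree with the description. Tall tote centre is (0.650, 0.101), low tote (0.509, 0.150), 149 mm apart. The tip direction is about (-0.309, -0.951). I'll go behind the tall tote with the jaw axis along the bar.

```bash
python3 -m crank '[20,-10,25,0,0,-0.1,40,43,-26,5,0,0,-0.14,40,43,-26,0,0,0,-0.14,40,43,-26,0,0,0,-0.14,40,43,-26,0,0,0,-0.14,40,43,-26,0,0,0,-0.14,40,43,-26,0,0,0,-0.14,40,43,-26,0,0,0,-0.14,40]' 40
cat > st.py <<'E'
from h import *
from scipy.spatial.transform import Rotation as Ro
s=r.get_state();w,x,y,z=s["ee_rot"];M=Ro.from_quat([x,y,z,w]).as_matrix()
print(s["t"],s["ee_pos"].round(4),"xdir deg",np.degrees(np.arctan2(M[1,0],M[0,0])).round(1),"z",M[:,2].round(3),"F",s["contact_force"].round(1),s["gripper_width"].round(2))
E
python3 st.py
```

```text
t: 0.9
ee_pos: [0.4383, 0.317, 0.3317]
ee_rot: [-0.001, 0.993, 0.114, -0.003]
contact_force: [-0.5, 0.8, 0.1]
gripper_width: 0.466Traceback (most recent call last):
  File "st.py", line 4, in <module>
    print(s["t"],s["ee_pos"].round(4),"xdir deg",np.degrees(np.arctan2(M[1,0],M[0,0])).round(1),"z",M[:,2].round(3),"F",s["contact_force"].round(1),s["gripper_width"].round(2))
                                                                                                                                                    ^^^^^^^^^^^^^^^^^^^^^^^^
AttributeError: 'float' object has no attribute 'round'
```

```bash
sed -i 's/s\["gripper_width"\].round(2)/s["gripper_width"]/' st.py; python3 -m crank '[40,-21,0,0,0,-0.1,40,40,-21,0,0,0,-0.1,40,40,-21,0,0,0,-0.1,40,40,-21,0,0,0,-0.1,40,40,-21,0,0,0,-0.1,40,37,-15,0,0,0,-0.04,40,0,0,-20,0,0,0,40,0,0,0,0,0,0,40]' 
python3 st.py
```

```text
t: 1.7
ee_pos: [0.6889, 0.1836, 0.3045]
ee_rot: [-0.001, 0.985, -0.173, -0.006]
contact_force: [-0.6, -0.3, -0.3]
gripper_width: 0.471
1.7 [0.6889 0.1836 0.3045] xdir deg -19.9 z [-0.012  0.003 -1.   ] F [-0.6 -0.3 -0.3] 0.4714002439081219
```

```bash
python3 -m crank '[-11,4,0,0,0,0.03,40,0,0,-23,0,0,0,40,0,0,-22,0,0,0,40,0,0,0,0,0,0,40]'; python3 st.py
python3 - <<'E'
from h import *
p,d,W=cloud("scene");cv2.imwrite("pics/scene1.png",p[...,::-1])
E
```

```text
t: 2.1
ee_pos: [0.676, 0.1887, 0.26]
ee_rot: [-0.0, 0.988, -0.157, -0.007]
contact_force: [-1.0, -0.0, -0.4]
gripper_width: 0.468
2.1 [0.676  0.1887 0.26  ] xdir deg -18.0 z [-0.013  0.003 -1.   ] F [-1.  -0.  -0.4] 0.4683401073243942
```

View pics/scene1.png

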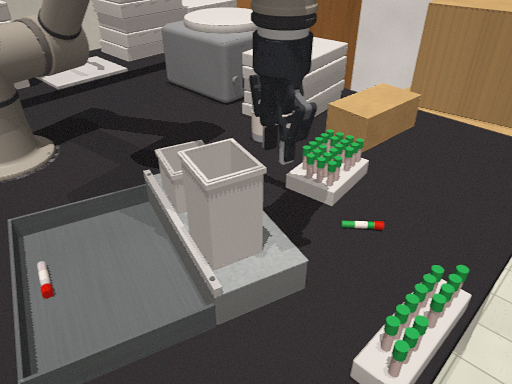

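```bash
python3 -m crank '[-5,-15,0,0,0,0,40,-5,-14,0,0,0,0,40,-3,-10,0,0,0,0,40,-3,-10,0,0,0,0,40,-3,-10,0,0,0,0,40,-3,-10,0,0,0,0,40,0,0,0,0,0,0,40]'; python3 st.py
python3 - <<'E'
from h import *
p,d,W=cloud("scene");cv2.imwrite("pics/scene2.png",p[...,::-1])
E
```

```text
t: 2.85
ee_pos: [0.6542, 0.1174, 0.2705]
ee_rot: [-0.003, 0.988, -0.156, 0.0]
contact_force: [-0.3, -0.4, -1.6]
gripper_width: 0.47
2.85 [0.6542 0.1174 0.2705] xdir deg -17.9 z [ 0.002  0.006 -1.   ] F [-0.3 -0.4 -1.6] 0.4703352112406384
```

View pics/scene2.png

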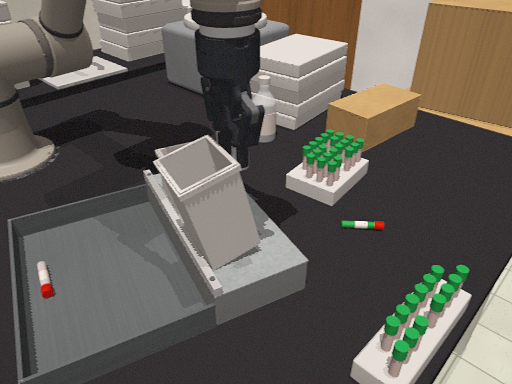

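The tote is tipping cleanly over the bar, about 20° so far. I'll push on gently.

```bash
python3 -m crank '[-3,-10,-3,0,0,0,40,-3,-10,-3,0,0,0,40,-3,-10,-2,0,0,0,40,-2,-8,-2,0,0,0,40,-2,-8,-1,0,0,0,40,0,0,0,0,0,0,40,0,0,0,0,0,0,40]'; python3 st.py
python3 - <<'E'
from h import *
p,d,W=cloud("scene");cv2.imwrite("pics/scene3.png",p[...,::-1])
E
```

```text
t: 3.6
ee_pos: [0.6396, 0.0678, 0.2572]
ee_rot: [-0.003, 0.988, -0.156, -0.001]
contact_force: [0.1, 0.5, -0.6]
gripper_width: 0.466
3.6 [0.6396 0.0678 0.2572] xdir deg -17.9 z [-0.001  0.006 -1.   ] F [ 0.1  0.5 -0.6] 0.466021769603428
```

View pics/scene3.png

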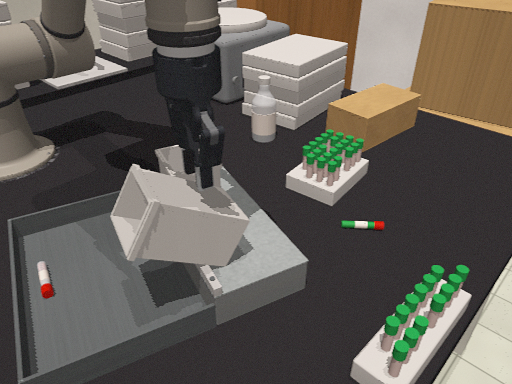

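```bash
python3 -m crank '[8,25,20,0,0,0,40,8,25,30,0,0,0,40,10,40,30,0,0,0,40,10,40,20,0,0,0,40,0,0,0,0,0,0,40,0,0,0,0,0,0,40,0,0,0,0,0,0,40,0,0,0,0,0,0,40]'; python3 st.py
python3 - <<'E'
from h import *
A=[]
for n in("scene","top"):
    p,d,W=cloud(n);np.savez("d_"+n,p=p,W=W);A.append(p[...,::-1][100:,:400])
cv2.imwrite("pics/both4.png",np.hstack(A))
E
```

```text
t: 4.45
ee_pos: [0.6747, 0.2023, 0.3581]
ee_rot: [-0.002, 0.988, -0.156, -0.003]
contact_force: [0.1, -0.3, 0.5]
gripper_width: 0.468
4.45 [0.6747 0.2023 0.3581] xdir deg -17.9 z [-0.006  0.006 -1.   ] F [ 0.1 -0.3  0.5] 0.46791626046814366
```

View pics/both4.png

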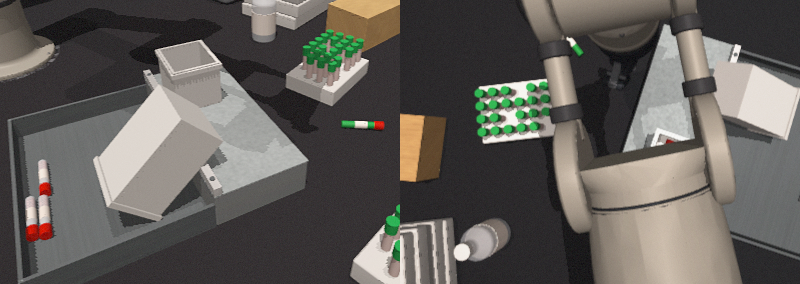

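The tall tote lies across the bar with its mouth down. All three tubes are in the tray at the far wall, near (45,175), (33,215) and (45,215) in the left picture, and the low tote is upright. Now I'll check the numbers.

```bash
python3 - <<'E'
from h import *
d=np.array([-.309,-.951]);b=np.array([.951,-.309]);low=np.array([.5086,.1503])
p,_,W=cloud("scene");X=(W[...,:2]-low)@d;Y=(W[...,:2]-low)@b;Z=W[...,2]
m=(Z>.135)&(Z<.147)&(abs(X)<.07)&(abs(Y)<.07)
print("low rim",cv2.minAreaRect(W[m][:,:2].astype(np.float32)),Z[m].mean(),Z[(abs(X)<.06)&(abs(Y)<.06)].max())
m=(X>.03)&(X<.3)&(Y>.09)&(Y<.21)&(Z>.03)
N=np.cross(np.gradient(W,axis=1),np.gradient(W,axis=0));N/=np.linalg.norm(N,axis=2,keepdims=True)+1e-12
N*=np.sign(N[...,2:3]);nd=N[...,:2]@d
up=m&(N[...,2]>.3)
print("tilts from upward faces (deg, hist of angle normal->d)",np.histogram(np.degrees(np.arctan2(nd,N[...,2]))[up],bins=np.arange(-80,90,10)))
print("tote pts X,Z at extremes: top",X[m][Z[m].argmax()],Z[m].max(),"far",X[m].max(),Z[m][X[m].argmax()],"near",X[m].min(),Z[m][X[m].argmin()])
h=cv2.cvtColor(p,cv2.COLOR_RGB2HSV);red=((h[...,0]<8)|(h[...,0]>172))&(h[...,1]>150)&(h[...,2]>80)
k,l,s,c=cv2.connectedComponentsWithStats(red.astype(np.uint8))
for i in range(1,k):
    if s[i,4]>15:q=l==i;print("red",c[i].round(),s[i,4],"X",X[q].mean().round(3),"Y",Y[q].mean().round(3),"Z",Z[q].mean().round(3))
E
python3 st.py
```

```text
low rim ((0.5100859999656677, 0.14819128811359406), (0.08705608546733856, 0.0992436334490776), 69.77781677246094) 0.1383359677387342 0.14134482107494073
tilts from upward faces (deg, hist of angle normal->d) (array([   5,   77,  346,  608,  280,  199,  198,  210,  249,  385,  603,
        959, 1067,  831,  415,   27]), array([-80, -70, -60, -50, -40, -30, -20, -10,   0,  10,  20,  30,  40,
        50,  60,  70,  80]))
tote pts X,Z at extremes: top 0.08199619621871633 0.1681984670533875 far 0.29998379023012095 0.04453413167899447 near 0.03010115718460919 0.1063321142590283
red [379. 225.] 86 X -0.286 Y 0.189 Z 0.011
red [ 45. 289.] 128 X 0.264 Y 0.072 Z 0.018
red [ 38. 332.] 398 X 0.28 Y 0.149 Z 0.017
4.6 [0.6749 0.2021 0.3584] xdir deg -17.9 z [-0.005  0.006 -1.   ] F [ 0.1 -0.2 -0.2] 0.4675683089916306
```

Tilt seems near 133°, too close to the 143° limit for a histogram, so I'll fit planes.

```bash
python3 - <<'E'
from h import *
d=np.array([-.309,-.951]);b=np.array([.951,-.309]);low=np.array([.5086,.1503])
p,_,W=cloud("scene");X=(W[...,:2]-low)@d;Y=(W[...,:2]-low)@b;Z=W[...,2]
m=(X>.02)&(X<.21)&(Y>.115)&(Y<.18)&(Z>.085)
i=Z[m].argmax();xt,zt=X[m][i],Z[m].max();print("ridge",xt,zt)
for n,q in(("back face",m&(X>xt+.01)),("underside",m&(X<xt-.01))):
    A=np.c_[X[q],Y[q],np.ones(q.sum())];c,_,_,_=np.linalg.lstsq(A,Z[q],rcond=None)
    e=np.abs(A@c-Z[q]);g=e<.004;c,_,_,_=np.linalg.lstsq(A[g],Z[q][g],rcond=None)
    print(n,q.sum(),g.sum(),"slope deg",np.degrees(np.arctan(c[:2])),c)
    s=np.arctan(-c[0])
    if n=="back face":
        print("tilt",90+np.degrees(s)); z=np.array([np.cos(s),-np.sin(s)]);x=np.array([-np.sin(s),-np.cos(s)])
        print("centre X,Z",np.array([xt,zt])+.075*z+.04*x, "mouth ctr",np.array([xt,zt])+.15*z+.04*x)
E
```

```text
ridge 0.08202815236575377 0.16725547963707318
back face 2062 2062 slope deg [-43.15232014   0.47724813] [-0.93749772  0.00832974  0.24166611]
tilt 133.1523201391864
centre X,Z [0.1093859  0.08677844] mouth ctr [0.16410125 0.03548292]
underside 510 510 slope deg [46.82731066 -0.66459573] [ 1.06590955 -0.0115999   0.08170754]
```

All conditions hold, with margin. Handing in.

```bash
python3 -c "
from workcell import r
print(r.close_job())"
```

```text
the job is handed in; nothing more can be done
None
```

I tipped the tall tote over the stop bar by pushing high on its back wall with the fingertips, backed the arm clear, and handed the job in. No verdict was reported.

The last checks before handing in agreed with the limits, and none failed or disagreed:

| Check | Measured | Allowed |
|---|---|---|
| Tall tote tilt | about 133° | 95–143° |
| Tall tote centre beyond the low tote | about 109 mm | 80–230 mm |
| Tall tote centre height | about 87 mm | 45–120 mm |
| Tube caps, measured beyond the low tote | about 264–280 mm | 55–330 mm (tube middles) |
| Tube cap height | about 17–18 mm | 8–50 mm (tube middles) |
| Low tote shift | about 3 mm, close to the calibration error | under 20 mm |

- **Tubes:** the picture shows three tubes in the tray, the two that rolled out plus the one already there. I measured their red caps rather than their middles.
- **Low tote:** it was still upright.
- **Arm and time:** the arm was clear, with wrist force near zero, about 5 s in.

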